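# Shift the bottle roller mill into third gear and start it

### The arm

A 6-joint arm with a two-finger parallel gripper is mounted at the origin on the work surface; the furniture and walls round the work are solid. World frame = base frame: x ahead of the robot, y to its left, z up, the work surface at z = 0. Lengths are in mm, angles in rad, forces in N, time in s.
With the tool pointing down it reaches from about 350 to 725 mm from the base axis. Payload 4.3 kg.
Tool frame: the origin (TCP) lies at the very end of the fingers, on their centre line; the grasp point (between the pads) lies behind it (r.grasp_offset is the x of the grasp point in the tool frame, in mm); x points along the fingers, y is the direction in which the jaws open and shut, and the axes are right-handed (so a half turn about x gives the same grasp; the last joint's range is limited). The gripper opens to 85 mm and grips with 20 to 120 N. Pads are 22 mm wide; open, the fingers measure 114 mm over their backs; the gripper's body (76 mm by 85 mm) begins 54 mm behind the grasp point. The pads swing forward as they close: fully open they stand 13 mm farther back than shut.
Start: joints at [1.14, 0.377, 0.081, 1.274, 0, 1.46], TCP at [181.32, 545.701, 231.329] pointing down, gripper open.
Joint ranges: [-2.72, 2.72], [-0.84, 1.66], [-1.02, 1.22], [-1.77, 2.12], [-1.37, 1.28], [-3.14, 3.14]. Speed limits (rad/s): [2.57, 2.57, 3.14, 3.14, 3.14, 3.14].

### API

Orientations are given as a rotation vector (axis times angle).
In Python, from bench import r gives the robot as it stands.
- The arm moves only by the tool apply_moves, never from a script. Its argument "rows" is a list of rows, each a list of 5 numbers: the shift along the tool's x, y, z in mm, then the turn about the tool's x in rad, then the finger opening in mm, from 0 to 85.4. A call has 1 to 5 rows; each row shifts and turns the pose as measured when the row begins, along the tool's axes as they then stand; what a row does not reach is not made up. A row lasts 1/8 s, in which the tool goes at most 62.5 mm and 10.7 degrees, less where a joint would pass 70% of its speed; a pose out of reach is approached as far as the arm can. A call with a gripper value outside its range is refused whole. The fingers move at their own pace and stop on an object; "force" is the grip in N (left out, the last holds). Time passes only in rows, so rows that do not move let the fingers close. It gives the time, the measured TCP pose, the force and the opening at its end, in the units of the state.
- r.get_obs(): the state, without advancing time (a new reading comes with each control period).
- r.grab_frame(name): name is "side" or "top" or "wrist"; returns the picture (400x640x3 uint8, red, green, blue); there is no depth.
- r.camera_info(name): a dict with "fx", "fy", "cx", "cy" (pixels), "pose" (4x4, takes a point from camera to world coordinates); the wrist camera has in their place "mount" (4x4, takes a point from camera to tool coordinates, whose origin is the TCP and whose axes are the tool frame's). Camera axes: x right, y up, looking along -z (the intrinsics and any distortion apply to the point x, -y, -z); pixel columns grow to the right and rows downward; lengths in mm; the calibration is good to about 2 mm. A picture is of the moment at which its call begins: read the wrist's pose just before it. camera_info takes no time and is no camera call.
- r.close_job(): hands the job in, once; it reports no verdict.
The state is a dict: "clock": time; "joint_pos": joint angles; "qvel": joint speeds; "joint_torque": joint torques, N m; "position": TCP position; "ee_rot": TCP orientation; "contact_force": force on the tool from outside, world axes, zero at the start; "torque": the same for the moment, N m; "finger_gap": finger opening in mm.
Only numpy, scipy, OpenCV 4.12 (cv2) and the standard library are available. Lean on these libraries where they do the work, as an engineer would, in place of code of your own. Each camera call takes 0.05 s, during which the arm holds its last target. There are 200 camera calls.

### The job

The bottle roller mill stands still with its gear lever left somewhere in the left-hand lane of the H-gate. With closed fingertips push the lever to neutral, across to the right-hand lane and then forward, away from the machine's front, until it is fully home in the third slot (far right); only then press the plain start button all the way down and let it go. Push only: the lever must never come between the fingers, and leave the mushroom stop button and the loose things around the mill alone.

Things in the scene. Friction and masses are not known exactly. Their poses are not given: they have to be found in the camera images.
- mill: white bench bottle roller mill, fixed, turned by up to 0.35 rad. Origin: on the bench under the centre of its gearbox (right part, 200 mm deep in x, 160 wide in y, top 100 mm above the bench). x points from its front (the two buttons, facing the robot) to its back = 'forward', y to its left, z up. On the left (y 80 to 294 mm) a roller bed with a white milling jar lying fixed on it, top 143 mm high
- gate_centre (a point): centre of the upper face of the steel H-gate plate (92 x 92 mm), at x 25, y 0, z 110 mm of the mill: two fore-and-aft lanes, 15 mm wide, 20 mm left and right of the centre, joined in the middle by an 18 mm wide cross channel (neutral) with rounded corners. First slot far left, second near left, third far right, fourth near right, marked by one to four dots at their ends
- lever_knob (a point): centre of the lever's black pear-shaped knob (31 mm across here, top 16 mm above, underside 18 mm below) on a 9 mm steel stem, 140 mm from the pivot at x 25, y 0, z 27 mm of the mill; 167 mm above the bench when upright. In the mill's frame: pivot + 140 mm x (sin lever, -cos lever sin selector, cos lever cos selector)
- lever (a joint): fore-and-aft swing of the gear lever, rad: 0 neutral, + forward (away from the front, far slots), - towards the front (near slots); fully home at its stops, +0.27 and -0.27. It swings across freely within 0.05 of neutral (rounded corners help it in up to about 0.1), deeper the gate blocks it. It stays where it is left; about 4 N at the knob moves it
- selector (a joint): sideways swing of the gear lever, rad: + to the right (mill's -y), - to the left; stops at +0.265 and -0.265; lane centres at +0.25 and -0.25; it starts in the left lane. The slots of a lane can be entered only above about 0.22 on that side. It stays where it is left; takes about 3 N at the knob
- start_top (a point): centre of the upper face of the start button: flat plain button, 24 mm across, in a steel collar 40 mm across and 112 mm above the bench, on top of the gearbox at its front, left; upper face 122 mm above the bench
- start (a joint): travel of the start button, m: 0 out, 0.006 fully down; spring return, about 5 N when fully down
- stop_top (a point): top centre of the stop button: mushroom head 38 mm across, 131 mm above the bench, 76 mm to the right of the start button
- stop (a joint): travel of the stop button, m: 0 out, 0.006 fully down; must not be pressed
- applicator: loose four-sided steel film applicator, 34 x 103 x 26 mm, on the bench to the right of the mill; origin at the centre of its underside; leave alone
- dye_bottle: loose blue squeeze bottle with a pointed tip, 42 mm across, 155 mm tall, on the bench to the right of the mill; origin at the centre of its underside; leave alone
- sample_jar: loose orange screw jar with a blue lid, 80 mm across, 108 mm tall, on the bench to the right of the mill, beyond the bottle; origin at the centre of its underside; leave alone

How it is judged:
By the outcome, as a careful person would: the job done as asked, in the order asked, and still so for the second after the job is handed in, with the robot touching nothing.
It also fails if it takes over 58 s, if anything falls off the work surface, if the arm or the gripper's body presses on something with over 40 N, if the wrist force passes 120 N, or if a joint passes its speed limit or range.

## Working session

There is one attempt and no reset: what is moved stays moved. The work goes in short steps, Python scripts to look and compute and a tool call to move; the robot and the scene stay as the last step left them, time stands still between calls to the robot, and variables do not carry over. Pictures are saved under pics/ and viewed, on a budget of 10 in all, crops included, one or two more only if the job needs it, and the job is handed in when it is done.

Besides the shell and the picture viewer there is one more tool, called after "Call:" in YAML: its name, and indented under it one key for each argument. apply_moves: Moves the arm, as the interface text tells. Its arguments: {"type":"object","properties":{"rows":{"type":"array"},"force":{"type":"number"}},"required":["rows"]}

```bash
mkdir -p pics; ls; python3 - <<'E'
from bench import r
import cv2,numpy as np
np.set_printoptions(precision=4,suppress=True)
print(r.get_obs())
for n in("side","top","wrist"):
    im=r.grab_frame(n); cv2.imwrite(f"pics/{n}0.png",im[:,:,::-1]); print(n,r.camera_info(n))
E
```

```text
pics
{'clock': 0.0, 'joint_pos': array([1.1397, 0.3781, 0.0796, 1.2744, 0.    , 1.4605]), 'qvel': array([ 0.0013,  0.0008, -0.0021, -0.0008,  0.    ,  0.0013]), 'joint_torque': array([ -0.0007, -46.3609,  26.9872,   0.0208,  -0.0001,   0.    ]), 'position': array([181.0249, 545.065 , 230.3313]), 'ee_rot': array([ 0.2502,  1.5567, -0.2533]), 'contact_force': array([ 0.4075, -0.3341, -0.0312]), 'torque': array([ 0.0269, -0.0145,  0.0258]), 'finger_gap': 85.19078904757106}
side {'fx': 429.21121946670314, 'fy': 429.21121946670314, 'cx': 316.53815561204556, 'cy': 207.956489567108, 'pose': array([[ -0.4366,   0.6015,  -0.669 ,   6.7023],
       [ -0.8996,  -0.2981,   0.319 , 121.3214],
       [ -0.0076,   0.7411,   0.6713, 665.8383],
       [  0.    ,   0.    ,   0.    ,   1.    ]])}
top {'fx': 395.3871661256581, 'fy': 395.3871661256581, 'cx': 327.044672431456, 'cy': 198.79055804934856, 'pose': array([[   0.0168,    0.9813,   -0.1915,  416.6036],
       [  -0.9999,    0.0173,    0.0007, -135.4035],
       [   0.004 ,    0.1915,    0.9815,  962.3539],
       [   0.    ,    0.    ,    0.    ,    1.    ]])}
wrist {'fx': 341.35730138274727, 'fy': 341.35730138274727, 'cx': 314.10054868261784, 'cy': 201.78860904170492, 'mount': array([[  -0.0005,    0.2671,   -0.9637, -142.2305],
       [   1.    ,    0.0007,   -0.0004,   -0.2371],
       [   0.0006,   -0.9637,   -0.2671,  -66.9117],
       [   0.    ,    0.    ,    0.    ,    1.    ]])}
```

View pics/side0.png

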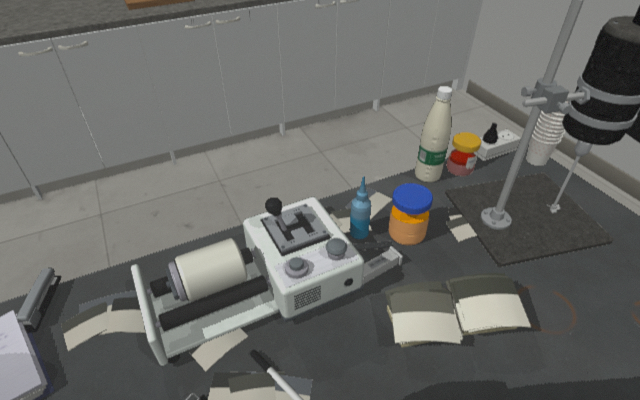

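View pics/top0.png

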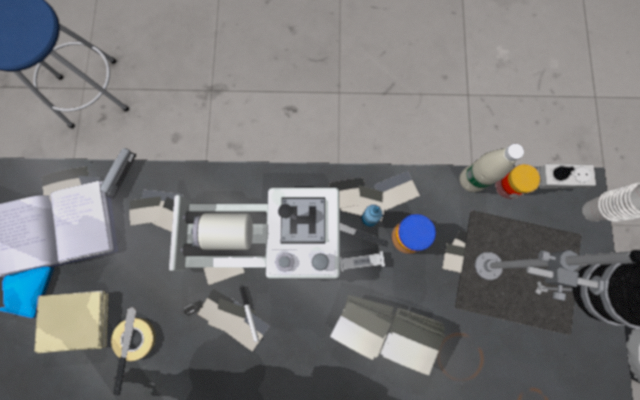

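The lever knob is in the far-left end of the gate (side image about (274,205), top image about (286,211)). The start button is at top (284,262) and the stop at (321,262). The bottle and the two other loose objects stand to the right. I'll zoom in for corner pixels.

```bash
python3 - <<'E'
import cv2,numpy as np
a=cv2.imread("pics/top0.png")[180:285,255:355]; b=cv2.imread("pics/side0.png")[190:320,235:370]
a=cv2.resize(a,(400,420),interpolation=cv2.INTER_CUBIC); b=cv2.resize(b,(400,385),interpolation=cv2.INTER_CUBIC)
b=cv2.copyMakeBorder(b,0,35,0,0,cv2.BORDER_CONSTANT); cv2.imwrite("pics/crop0.png",np.hstack([a,b]))
E
```

```text
(no output)
```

View pics/crop0.png

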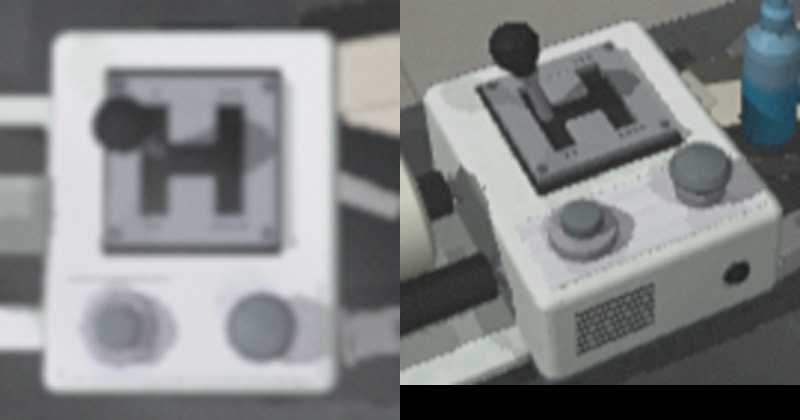

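```bash
cat > h.py <<'E'
import numpy as np
from scipy.spatial.transform import Rotation as R
from bench import r
np.set_printoptions(precision=3,suppress=True)
def ray(ci,u,v,P=None):
    P=ci["pose"] if P is None else P
    d=np.array([(u-ci["cx"])/ci["fx"],-(v-ci["cy"])/ci["fy"],-1]); return P[:3,3],P[:3,:3]@d
def plane(ci,u,v,z,P=None):
    o,d=ray(ci,u,v,P); return o+d*(z-o[2])/d[2]
def tri(rs):
    A=np.zeros((3,3));b=np.zeros(3)
    for o,d in rs:
        d=d/np.linalg.norm(d);M=np.eye(3)-np.outer(d,d);A+=M;b+=M@o
    return np.linalg.solve(A,b)
E
python3 - <<'E'
from h import *
T=r.camera_info("top");S=r.camera_info("side")
t=lambda x,y:(255+x/4,180+y/4); s=lambda x,y:(235+(x-400)/2.963,190+y/2.963)
pts=dict(start=((118,325),(583,218),122),stop=((261,326),(700,163),131),FL=((107,74),(481,87),110),FR=((279,73),(614,45),110),NR=((279,243),(684,133),110),NL=((105,243),(541,187),110))
W={}
for k,(a,b,z) in pts.items():
    p=plane(T,*t(*a),z);q=plane(S,*s(*b),z);W[k]=(p,q);print(k,p,q,tri([ray(T,*t(*a)),ray(S,*s(*b))]))
print("knob",tri([ray(T,*t(121,124)),ray(S,*s(515,47))]))
for i in(0,1):
    c=sum(W[k][i] for k in("FL","FR","NR","NL"))/4
    x=W["FL"][i]+W["FR"][i]-W["NL"][i]-W["NR"][i]; y=W["FL"][i]+W["NL"][i]-W["FR"][i]-W["NR"][i]; d=W["start"][i]-W["stop"][i]
    print("centre",c,np.linalg.norm(x)/2,np.linalg.norm(y)/2,"yaw",np.arctan2(x[1],x[0]),np.arctan2(-y[0],y[1]),np.arctan2(-d[0],d[1]),np.linalg.norm(d))
E
```

```text
start [445.405 -48.926 122.   ] [440.066 -48.066 122.   ] [445.177 -49.119 116.212]
stop [ 445.842 -124.113  131.   ] [ 440.773 -121.911  131.   ] [ 445.864 -124.345  124.971]
FL [581.828 -36.564 110.   ] [577.135 -37.726 110.   ] [581.836 -37.514 106.332]
FR [ 584.048 -130.953  110.   ] [ 575.897 -130.071  110.   ] [ 584.786 -132.287  102.217]
NR [ 490.862 -132.623  110.   ] [ 484.095 -134.333  110.   ] [ 490.046 -134.722  104.668]
NL [489.258 -39.075 110.   ] [482.054 -39.377 110.   ] [489.01  -39.886 103.069]
knob [545.067 -51.676 164.367]
centre [536.499 -84.804 110.   ] 92.90157034673253 93.98748358639133 yaw 0.022500752967741334 0.02034492660396425 0.005805664958650099 75.72493128165232
centre [529.795 -85.376 110.   ] 93.48820261864736 93.65143230409606 yaw 0.03162718145571365 0.004287814584605184 0.00957540247141138 74.39488796829309
```

```bash
cat >> h.py <<'E'
def go(x,y,z,yaw=0.015):
    "total tool-frame shift and turn to reach world x,y,z with tool y along mill +-y"
    o=r.get_obs();M=R.from_rotvec(o["ee_rot"]).as_matrix();d=np.array([x,y,z])-o["position"]
    print("t",o["clock"],"pos",o["position"],"F",o["contact_force"],"gap",round(o["finger_gap"],1))
    print("axes x,y,z:",M.T.tolist() and M.T)
    best=min(((k,(np.arctan2(np.dot(np.cross(M[:,1],t),M[:,0]),np.dot(M[:,1],t)))) for k,t in((s,s*np.array([-np.sin(yaw),np.cos(yaw),0])) for s in(1,-1))),key=lambda a:abs(a[1]))
    print("tool shift",M.T@d,"turn",best, "q6",o["joint_pos"][5])
E
python3 - <<'E'
from h import *
print(r.grasp_offset); go(575,-52,232)
E
```

```text
-18.700000000000003
t 0.15 pos [181.1   545.224 230.605] F [ 0.376 -0.865 -0.29 ] gap 85.1
axes x,y,z: [[-0.001 -0.001 -1.   ]
 [ 0.315  0.949 -0.002]
 [ 0.949 -0.315 -0.   ]]
tool shift [  -0.811 -442.562  562.116] turn (1, np.float64(-0.33577993771743575)) q6 1.4604868252430718
```

Call:
apply_moves:
  rows:
    - [0,0,0,0,0]
    - [0,0,0,0,0]

```text
clock: 0.4
position: [180.9, 544.8, 230.0]
ee_rot: [0.25, 1.557, -0.254]
contact_force: [-0.1, 0.2, 0.0]
finger_gap: 51.8
```

Call:
apply_moves:
  rows:
    - [0,-36,44,0,0]
    - [0,-36,44,0,0]
    - [0,-36,44,0,0]
    - [0,-36,44,0,0]
    - [0,-36,44,0,0]

```text
clock: 1.02
position: [336.3, 302.1, 229.9]
ee_rot: [0.245, 1.555, -0.245]
contact_force: [1.2, 0.2, 0.2]
finger_gap: -0.5
```

Call:
apply_moves:
  rows:
    - [0,-36,44,0,0]
    - [0,-36,44,0,0]
    - [0,-36,44,0,0]
    - [0,-36,44,0,0]
    - [0,0,0,0,0]

```text
clock: 1.65
position: [465.1, 101.3, 231.2]
ee_rot: [0.25, 1.55, -0.248]
contact_force: [-0.8, 0.1, 0.2]
finger_gap: -0.3
```

```bash
python3 - <<'E'
from h import *
go(575,-85,235)
E
```

```text
t 1.65 pos [465.085 101.32  231.2  ] F [-0.829  0.054  0.191] gap -0.3
axes x,y,z: [[ 0.006  0.    -1.   ]
 [ 0.313  0.95   0.002]
 [ 0.95  -0.313  0.006]]
tool shift [  -3.218 -142.599  162.685] turn (1, np.float64(-0.3330333196853883)) q6 0.3992052129343644
```

Call:
apply_moves:
  rows:
    - [0,-40,46,0,0]
    - [0,-40,46,0,0]
    - [0,-40,46,0,0]
    - [0,0,0,-0.17,0]
    - [0,0,0,-0.16,0]

```text
clock: 2.28
position: [559.5, -53.9, 231.2]
ee_rot: [-0.018, 1.565, 0.024]
contact_force: [0.4, -0.1, -1.1]
finger_gap: 0.1
```

```bash
python3 - <<'E'
from h import *
import cv2
go(575,-85,235)
im=r.grab_frame("wrist");cv2.imwrite("pics/w1.png",im[:,:,::-1])
E
```

```text
t 2.275 pos [559.492 -53.925 231.154] F [ 0.377 -0.056 -1.146] gap 0.1
axes x,y,z: [[ 0.005  0.004 -1.   ]
 [-0.027  1.     0.004]
 [ 1.     0.027  0.005]]
tool shift [ -3.89  -31.47   14.679] turn (1, np.float64(0.01218252871292701)) q6 -0.23894251898323912
```

View pics/w1.png

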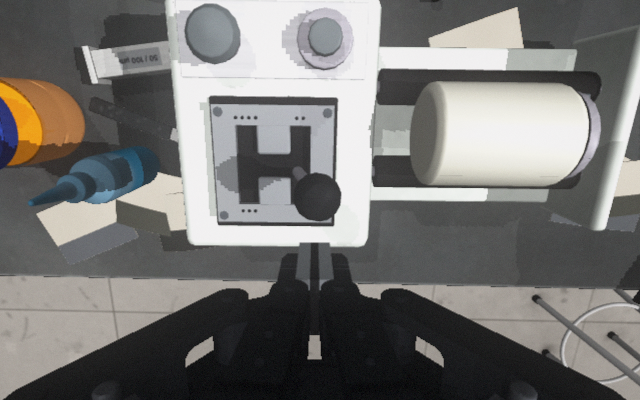

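The wrist view shows the gate plate spanning about (211..335, 104..223) and the knob at (317,196). Start is at (325,37), stop at (213,33), and the closed fingertips are just beyond the knob at (315,245).

```bash
python3 - <<'E'
from h import *
o=r.get_obs();W=r.camera_info("wrist")
P=np.eye(4);P[:3,:3]=R.from_rotvec(o["ee_rot"]).as_matrix();P[:3,3]=o["position"];P=P@W["mount"]
p={k:plane(W,*uv,z,P) for k,uv,z in(("start",(325,37),122),("stop",(213,33),131),("NR",(211,104),110),("NL",(335,104),110),("FL",(334,222),110),("FR",(219,223),110),("knob",(317,196),164))}
for k in p:print(k,p[k])
print("centre",(p["NR"]+p["NL"]+p["FL"]+p["FR"])/4, "yaw",(p["stop"]-p["start"]))
E
```

```text
start [447.518 -49.953 122.   ]
stop [ 448.971 -122.567  131.   ]
NR [ 493.278 -132.16   110.   ]
NL [490.517 -40.455 110.   ]
FL [582.851 -36.949 110.   ]
FR [ 586.4   -130.512  110.   ]
knob [547.069 -52.616 164.   ]
centre [538.262 -85.019 110.   ] yaw [  1.453 -72.613   9.   ]
```

Call:
apply_moves:
  rows:
    - [0,2,33,0.01,0]
    - [0,0,0,0,0]
    - [40,0,0,0,0]
    - [38,0,0,0,0]
    - [0,0,0,0,0]

```text
clock: 2.95
position: [590.6, -45.1, 152.4]
ee_rot: [-0.01, 1.567, 0.017]
contact_force: [0.9, -0.7, 0.2]
finger_gap: 0.3
```

```bash
python3 - <<'E'
from h import *
go(564,-52,152,0.02)
E
```

```text
t 2.95 pos [590.644 -45.073 152.407] F [ 0.949 -0.664  0.229] gap 0.3
axes x,y,z: [[ 0.003  0.005 -1.   ]
 [-0.017  1.     0.005]
 [ 1.     0.017  0.003]]
tool shift [  0.281  -6.469 -26.76 ] turn (1, np.float64(-0.0028037442315631)) q6 -0.20339687999439438
```

Call:
apply_moves:
  rows:
    - [0,-6,0,0,0]
    - [0,-1,-10,0,0]
    - [0,0,-5,0,0]

```text
clock: 3.32
position: [576.7, -52.7, 156.9]
ee_rot: [-0.01, 1.562, 0.016]
contact_force: [-0.2, 0.0, -0.1]
finger_gap: 0.3
```

Call:
apply_moves:
  rows:
    - [0,0,-4,0,0]

```text
clock: 3.45
position: [572.7, -52.9, 157.9]
ee_rot: [-0.01, 1.56, 0.016]
contact_force: [0.8, -0.1, 0.2]
finger_gap: 0.2
```

Call:
apply_moves:
  rows:
    - [0,0,-4,0,0]

```text
clock: 3.58
position: [569.8, -53.0, 158.5]
ee_rot: [-0.01, 1.557, 0.016]
contact_force: [4.1, 1.2, -2.0]
finger_gap: 0.0
```

Call:
apply_moves:
  rows:
    - [0,0,-3,0,0]

```text
clock: 3.7
position: [567.7, -52.9, 158.9]
ee_rot: [-0.01, 1.554, 0.016]
contact_force: [4.5, 0.8, -3.2]
finger_gap: -0.1
```

Call:
apply_moves:
  rows:
    - [2,0,-3,0,0]
    - [2,0,-3,0,0]
    - [1,0,-1,0,0]

```text
clock: 4.08
position: [564.6, -53.3, 156.5]
ee_rot: [-0.011, 1.545, 0.016]
contact_force: [4.6, 0.5, 3.1]
finger_gap: -0.1
```

```bash
python3 - <<'E'
from h import *
import cv2
go(564,-52,152,0.02)
im=r.grab_frame("wrist");s=r.grab_frame("side")
cv2.imwrite("pics/w2.png",np.hstack([im[60:280,180:400],cv2.resize(s[180:320,220:380],(251,220))])[:,:,::-1])
E
```

```text
t 4.075 pos [564.555 -53.322 156.462] F [4.599 0.536 3.119] gap -0.1
axes x,y,z: [[ 0.026  0.003 -1.   ]
 [-0.017  1.     0.003]
 [ 1.     0.017  0.026]]
tool shift [ 4.451  1.318 -0.646] turn (1, np.float64(-0.00307441234188892)) q6 -0.22765398665882908
```

View pics/w2.png

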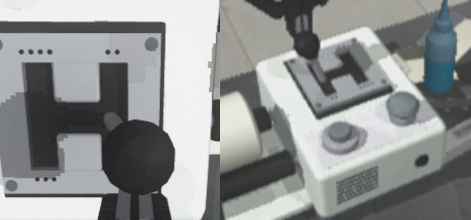

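Stem now emerges at the level of the cross channel (crop rows 103–132, stem ≈118): neutral. Quick numeric check of the knob, and the next shifts.

```bash
python3 - <<'E'
from h import *
o=r.get_obs();W=r.camera_info("wrist")
P=np.eye(4);P[:3,:3]=R.from_rotvec(o["ee_rot"]).as_matrix();P[:3,3]=o["position"];P=P@W["mount"]
print(plane(W,318,217,163,P)); print("chan",plane(W,255,176,110,P), "corners",plane(W,342,85,110,P),plane(W,188,251,110,P))
E
```

```text
[541.082 -52.542 163.   ]
chan [536.081 -87.094 110.   ] corners [487.165 -40.406 110.   ] [ 582.522 -128.653  110.   ]
```

Call:
apply_moves:
  rows:
    - [0,0,10,0,0]
    - [-35,0,10,0,0]
    - [-12,45,0,0,0]
    - [0,0,-30,0,0]
    - [0,0,-17,0,0]

```text
clock: 4.8
position: [527.3, -7.9, 197.3]
ee_rot: [-0.01, 1.572, 0.014]
contact_force: [-0.8, -0.1, 0.6]
finger_gap: 0.3
```

```bash
python3 - <<'E'
from h import *
go(536.5,-8,152,0.02)
E
```

```text
t 4.8 pos [527.303  -7.902 197.252] F [-0.819 -0.066  0.625] gap 0.3
axes x,y,z: [[-0.001  0.003 -1.   ]
 [-0.016  1.     0.003]
 [ 1.     0.016 -0.001]]
tool shift [45.244 -0.367  9.23 ] turn (1, np.float64(-0.004407840284039365)) q6 -0.15246284495035245
```

Call:
apply_moves:
  rows:
    - [22,0,6,0,0]
    - [22,0,5,0,0]
    - [0,-6,0,0,0]
    - [0,-5,0,0,0]

```text
clock: 5.3
position: [531.1, -18.8, 148.6]
ee_rot: [-0.011, 1.589, 0.014]
contact_force: [-0.2, 0.5, 0.0]
finger_gap: 0.0
```

Call:
apply_moves:
  rows:
    - [0,-6,0,0,0]
    - [0,-6,0,0,0]
    - [0,-6,0,0,0]

```text
clock: 5.68
position: [531.8, -36.3, 150.7]
ee_rot: [-0.008, 1.587, 0.018]
contact_force: [-1.5, 4.0, 3.3]
finger_gap: -0.3
```

Call:
apply_moves:
  rows:
    - [0,-7,1,0,0]
    - [0,-7,1,0,0]
    - [0,-7,1,0,0]

```text
clock: 6.05
position: [534.4, -58.3, 150.9]
ee_rot: [-0.008, 1.588, 0.019]
contact_force: [-0.7, 2.7, 1.8]
finger_gap: -0.3
```

Call:
apply_moves:
  rows:
    - [0,-7,0,0,0]
    - [0,-7,0,0,0]
    - [0,-7,0,0,0]

```text
clock: 6.42
position: [535.0, -81.3, 150.5]
ee_rot: [-0.008, 1.588, 0.018]
contact_force: [-1.7, 3.5, 0.2]
finger_gap: -0.0
```

Call:
apply_moves:
  rows:
    - [0,-5,0,0,0]
    - [0,-5,0,0,0]

```text
clock: 6.68
position: [534.7, -91.9, 149.6]
ee_rot: [-0.008, 1.589, 0.018]
contact_force: [-0.1, 3.8, -1.7]
finger_gap: 0.0
```

Call:
apply_moves:
  rows:
    - [0,-4,0,0,0]
    - [0,-4,0,0,0]

```text
clock: 6.92
position: [534.8, -95.1, 149.0]
ee_rot: [0.001, 1.588, 0.031]
contact_force: [-1.1, 17.1, 4.3]
finger_gap: 0.2
```

Call:
apply_moves:
  rows:
    - [0,6,0,0,0]
    - [-30,8,0,0,0]
    - [-20,0,-15,0,0]
    - [0,-17,-28,0,0]
    - [0,-17,0,0,0]

```text
clock: 7.55
position: [494.2, -121.1, 202.2]
ee_rot: [-0.009, 1.586, 0.022]
contact_force: [0.2, -1.4, -1.0]
finger_gap: -0.1
```

```bash
python3 - <<'E'
from h import *
import cv2
go(494,-119.5,152,0.02)
im=r.grab_frame("wrist");s=r.grab_frame("top")
cv2.imwrite("pics/w3.png",np.hstack([im[:,100:540],cv2.resize(s[180:285,255:355],(381,400))])[:,:,::-1])
E
```

```text
t 7.55 pos [ 494.2   -121.113  202.228] F [ 0.182 -1.359 -1.045] gap -0.1
axes x,y,z: [[-0.015  0.008 -1.   ]
 [-0.02   1.     0.008]
 [ 1.     0.02  -0.015]]
tool shift [50.236  1.199  0.576] turn (1, np.float64(0.00021836954629853115)) q6 -0.38654343360075133
```

View pics/w3.png

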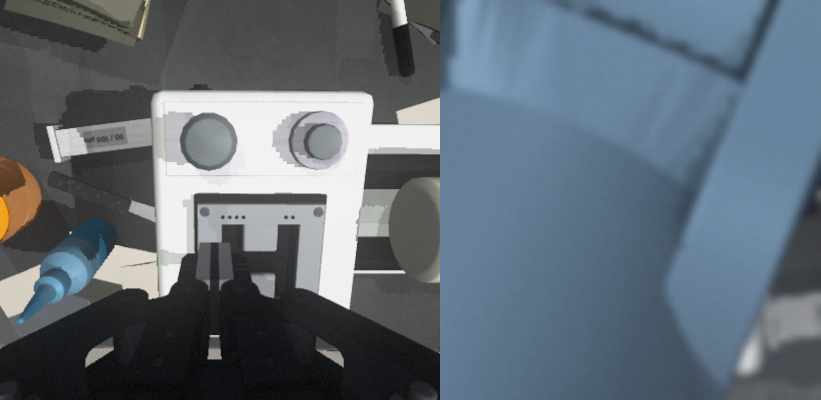

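The arm blocks the top view. In the wrist view, the left lane and visible cross channel are empty, so the lever is on the right, hidden behind the fingers. Start is at full-frame (423,141). I'll descend and push forward.

Call:
apply_moves:
  rows:
    - [25,1,-1,0,0]
    - [25,0,0,0,0]
    - [0,0,6,0,0]
    - [0,0,6,0,0]

```text
clock: 8.15
position: [511.3, -122.3, 151.4]
ee_rot: [-0.008, 1.58, 0.018]
contact_force: [1.1, -0.6, 0.5]
finger_gap: -0.1
```

Call:
apply_moves:
  rows:
    - [0,0,6,0,0]
    - [0,0,6,0,0]
    - [0,0,6,0,0]

```text
clock: 8.52
position: [529.1, -122.1, 152.1]
ee_rot: [-0.009, 1.584, 0.017]
contact_force: [-5.7, -0.2, 0.1]
finger_gap: 0.1
```

```bash
python3 - <<'E'
from h import *
go(545,-119.5,147,0.02)
o=r.get_obs();
E
```

```text
t 8.525 pos [ 529.099 -122.113  152.055] F [-5.733 -0.238  0.068] gap 0.1
axes x,y,z: [[-0.013  0.005 -1.   ]
 [-0.017  1.     0.005]
 [ 1.     0.017 -0.013]]
tool shift [ 4.856  2.324 16.007] turn (1, np.float64(-0.0033695983073020945)) q6 -0.36019188046932044
```

Call:
apply_moves:
  rows:
    - [2,0,6,0,0]
    - [2,1,6,0,0]

```text
clock: 8.78
position: [542.2, -121.4, 148.7]
ee_rot: [-0.01, 1.583, 0.015]
contact_force: [-3.6, -2.2, 2.9]
finger_gap: -0.1
```

Call:
apply_moves:
  rows:
    - [1,0,5,0,0]
    - [0,0,4,0,0]

```text
clock: 9.02
position: [551.7, -120.9, 147.2]
ee_rot: [-0.01, 1.583, 0.016]
contact_force: [-5.5, 0.0, -0.1]
finger_gap: 0.2
```

Call:
apply_moves:
  rows:
    - [0,0,4,0,0]

```text
clock: 9.15
position: [554.0, -120.8, 146.7]
ee_rot: [-0.01, 1.587, 0.016]
contact_force: [-10.3, -1.3, 6.6]
finger_gap: 0.0
```

Call:
apply_moves:
  rows:
    - [0,0,4,0,0]

```text
clock: 9.28
position: [554.7, -120.8, 146.4]
ee_rot: [-0.01, 1.594, 0.015]
contact_force: [-16.6, -1.0, 13.6]
finger_gap: -0.2
```

Call:
apply_moves:
  rows:
    - [0,0,5,0,0]
    - [0,0,4,0,0]

```text
clock: 9.52
position: [554.6, -120.8, 146.4]
ee_rot: [-0.011, 1.612, 0.012]
contact_force: [-14.9, -1.2, 12.5]
finger_gap: -0.2
```

Call:
apply_moves:
  rows:
    - [0,0,-15,0,0]
    - [-20,0,-25,0,0]
    - [-30,0,-30,0,0]
    - [0,20,-35,0,0]
    - [0,0,0,0,0]

```text
clock: 10.15
position: [455.0, -101.9, 202.5]
ee_rot: [-0.01, 1.6, 0.014]
contact_force: [0.1, -0.0, 0.3]
finger_gap: -0.2
```

```bash
python3 - <<'E'
from h import *
import cv2
go(446,-49.5,140,0.02)
im=r.grab_frame("wrist");s=r.grab_frame("side")
cv2.imwrite("pics/w4.png",np.hstack([im[:,100:540],cv2.resize(s[180:320,220:380],(360,400))])[:,:,::-1])
E
```

```text
t 10.15 pos [ 455.007 -101.922  202.533] F [ 0.092 -0.008  0.307] gap -0.2
axes x,y,z: [[-0.03   0.003 -1.   ]
 [-0.015  1.     0.003]
 [ 0.999  0.015 -0.03 ]]
tool shift [62.908 52.361 -6.364] turn (1, np.float64(-0.0049782535226967775)) q6 -0.3661796352593113
```

View pics/w4.png

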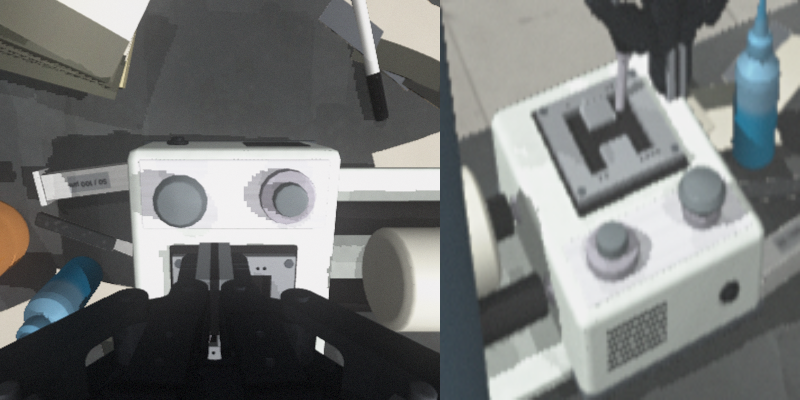

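In the side view, the stem stands at the far end of the right lane (third slot). The start button is at full wrist frame (390,199). I'll refine its position.

```bash
python3 - <<'E'
from h import *
o=r.get_obs();W=r.camera_info("wrist")
P=np.eye(4);P[:3,:3]=R.from_rotvec(o["ee_rot"]).as_matrix();P[:3,3]=o["position"];P=P@W["mount"]
print(plane(W,390,199,122,P),plane(W,280,201,131,P))
E
```

```text
[448.062 -52.399 122.   ] [ 448.245 -126.09   131.   ]
```

Call:
apply_moves:
  rows:
    - [0,26,-2,0,0]
    - [0,26,-3,0,0]
    - [0,0,0,0,0]

```text
clock: 10.62
position: [458.1, -52.0, 203.3]
ee_rot: [-0.01, 1.591, 0.011]
contact_force: [0.1, -0.1, -0.2]
finger_gap: 0.0
```

```bash
python3 - <<'E'
from h import *
go(447,-50,140,0.02)
E
```

```text
t 10.625 pos [458.096 -51.958 203.335] F [ 0.078 -0.082 -0.238] gap 0.0
axes x,y,z: [[-0.02   0.    -1.   ]
 [-0.013  1.     0.001]
 [ 1.     0.013 -0.02 ]]
tool shift [63.545  2.075 -9.797] turn (1, np.float64(-0.006566636811064573)) q6 -0.2608707308477991
```

Call:
apply_moves:
  rows:
    - [35,1,-6,0,0]
    - [28,0,-4,0,0]
    - [0,0,0,0,0]

```text
clock: 11.0
position: [452.2, -53.9, 139.7]
ee_rot: [-0.012, 1.585, 0.009]
contact_force: [0.5, 0.4, 0.9]
finger_gap: -0.2
```

```bash
python3 - <<'E'
from h import *
go(447,-51,122,0.02)
E
```

```text
t 11.0 pos [452.193 -53.903 139.684] F [0.532 0.426 0.934] gap -0.2
axes x,y,z: [[-0.014 -0.002 -1.   ]
 [-0.013  1.    -0.002]
 [ 1.     0.013 -0.014]]
tool shift [17.748  3.004 -4.907] turn (1, np.float64(-0.007012713238904697)) q6 -0.26724148621312793
```

Call:
apply_moves:
  rows:
    - [5,3,-5,0,0]
    - [7,0,0,0,0]

```text
clock: 11.25
position: [449.6, -52.2, 129.2]
ee_rot: [-0.012, 1.581, 0.007]
contact_force: [1.2, 0.1, -0.0]
finger_gap: 0.1
```

Call:
apply_moves:
  rows:
    - [4,0,0,0,0]
    - [4,0,0,0,0]

```text
clock: 11.5
position: [450.6, -52.6, 121.6]
ee_rot: [-0.012, 1.578, 0.006]
contact_force: [-0.2, 1.0, 2.0]
finger_gap: -0.2
```

Call:
apply_moves:
  rows:
    - [4,0,0,0,0]

```text
clock: 11.62
position: [450.6, -52.5, 117.7]
ee_rot: [-0.013, 1.578, 0.007]
contact_force: [-2.8, -0.3, 3.6]
finger_gap: 0.2
```

Call:
apply_moves:
  rows:
    - [4,0,0,0,0]

```text
clock: 11.75
position: [450.9, -52.6, 115.3]
ee_rot: [-0.013, 1.577, 0.006]
contact_force: [-11.4, 4.3, 40.2]
finger_gap: 0.2
```

Call:
apply_moves:
  rows:
    - [-3,0,0,0,0]
    - [-12,0,0,0,0]
    - [-40,0,0,0,0]
    - [-40,0,-40,0,0]
    - [0,40,-40,0,0]

```text
clock: 12.38
position: [373.0, -14.4, 215.5]
ee_rot: [-0.011, 1.573, 0.003]
contact_force: [0.5, 1.4, 0.0]
finger_gap: -0.1
```

Call:
apply_moves:
  rows:
    - [0,50,0,0,0]
    - [0,50,0,0,0]
    - [0,50,0,0,0]
    - [0,50,0,0,0]
    - [0,0,0,0,0]

```text
clock: 13.0
position: [369.8, 192.9, 217.6]
ee_rot: [-0.01, 1.567, 0.004]
contact_force: [-0.3, -1.0, 0.3]
finger_gap: 0.0
```

```bash
python3 - <<'E'
from h import *
import cv2
o=r.get_obs();print(o["clock"],o["position"],o["contact_force"])
im=r.grab_frame("top");s=r.grab_frame("side")
cv2.imwrite("pics/w5.png",np.hstack([cv2.resize(im[180:285,255:355],(381,400)),cv2.resize(s[180:320,220:380],(400,400))])[:,:,::-1])
E
```

```text
13.0 [369.823 192.856 217.624] [-0.319 -0.999  0.319]
```

View pics/w5.png

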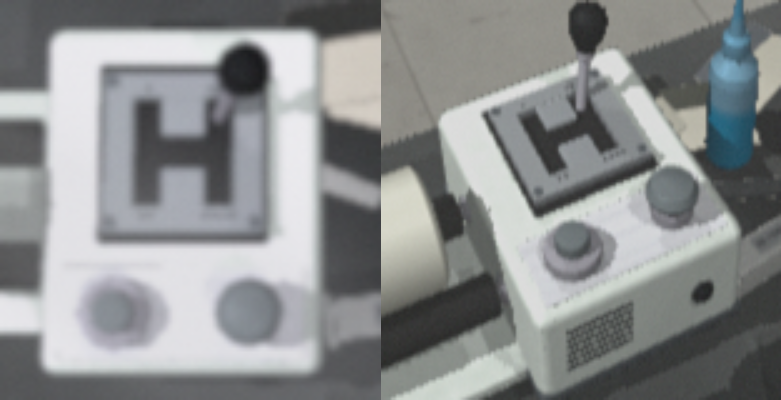

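The lever is in the far-right slot: knob at top (319,198.4) and side (303,190). The start button is back out. I'll do a numeric check of the knob before handing in.

```bash
python3 - <<'E'
from h import *
k=tri([ray(r.camera_info("top"),319,198.4),ray(r.camera_info("side"),302.8,189.8)])
d=k-np.array([536.4,-85.5,164.4]); print(k,np.arcsin((d[0])/140))
E
```

```text
[ 574.38  -120.152  153.809] 0.27472703579551155
```

Lever ≈ +0.27 against the stop, so it is fully home.

```bash
python3 -c "
from bench import r
r.close_job()"
```

```text
the job is handed in; nothing more can be done
```

The lever is fully home in the third slot (far right), and the start button was then pressed all the way down and let go. I handed the job in at about 13 s of the 58 s allowed.

**Lever:** I used closed fingertips and pushed only. I moved it to neutral, then right until it hit the stop (17 N), then forward until it stopped moving (about 17 N). Triangulating the knob afterwards gave a lever angle of about 0.27 rad, with the knob about 35 mm right of the gate centre. That matches fully home.

**Start button:** I pressed it until it bottomed out, with the fingertips at z 115 mm. The wrist force peaked at about 40 N, which was all fingertip contact. The last pictures show the button back out and the fingers clear, with wrist forces near zero.

**Left alone:** I did not touch the stop button or the loose things. In the last pictures the stop button and the dye bottle are as before. The sample jar and most of the applicator were outside those crops, but no move went near them.

**Disagreements:**
- The top and side cameras differed by about 6 mm in x on the gate. I averaged them and refined the position with the wrist camera.
- After the push to neutral, the wrist camera put the lever at about 0.035 rad, not exactly 0. That was within the free band, and it crossed without jamming.

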